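Draw the screwdriver from its stand and hold it ready over the proud screw

ROBOT

A 6-joint arm with a two-finger parallel gripper is mounted at the origin on the work surface; the furniture and walls round the work are solid. World frame = base frame: x ahead of the robot, y to its left, z up, the work surface at z = 0. Lengths are in m, angles in degrees, forces in N, time in s.
With the tool pointing down it reaches from about 0.25 to 0.725 m from the base axis. Payload 9.7 kg.
Tool frame: the origin (TCP) lies midway between the tips of the shut fingers; the grasp point (between the pads) lies bot.hold_point_z behind it (bot.hold_point_z is the distance from the TCP to the grasp point, in m); z points along the fingers, y is the line along which they close (so a half turn about z gives the same grasp; the last joint's range is limited). The gripper opens to 85 mm and grips with 20 to 120 N. Pads are 22 mm wide; open, the fingers measure 114 mm over their backs; the gripper's body (76 mm by 85 mm) begins 54 mm behind the grasp point. The pads swing forward as they close: fully open they stand 13 mm farther back than shut.
Start: joints at [-71.792, 4.979, 10.078, 95.1, 0, 90], TCP at [0.172, -0.522, 0.231] pointing down, gripper open.
Joint ranges: [-179.16, 179.16], [-48.56, 103.87], [-65.8, 70.77], [-126.05, 130.52], [-82.76, 87.17], [-180, 180]. Speed limits (degrees/s): [127.2, 127.2, 147.25, 180, 180, 180].

INTERFACE

Orientations are given as [roll, pitch, yaw] about the fixed x, y, z axes, in that order (R = Rz(yaw) Ry(pitch) Rx(roll)).
In Python, from workcell import bot, camera, camera_model, ticket gives the robot as it stands.
- The arm moves only by the tool send_rows, never from a script. Its argument "targets" is text: rows parted by semicolons, each of 5 numbers parted by spaces: the shift along the tool's x, y, z in mm, then the turn about the tool's z in degrees, then the closure in counts, from 0 (fully open) to 255 (shut). A call has 1 to 20 rows; each row is the pose to reach, as a shift and turn from the pose commanded when the call began, along the tool's axes at that moment; what a row does not reach only later rows make up. A row lasts 1/8 s, in which the tool goes at most 62.5 mm and 10.7 degrees, less where a joint would pass 70% of its speed; a pose out of reach is approached as far as the arm can. A call with a gripper value outside its range is refused whole. The fingers move at their own pace and stop on an object; "newtons" is the grip in N (left out, the last holds). Time passes only in rows, so rows that repeat a pose let the fingers close. It gives the time, the measured TCP pose, the force, the opening and the grip force at its end, in the units of the state.
- bot.get_obs(): the state, without advancing time (a new reading comes with each control period).
- camera(name): name is "side" or "top" or "wrist"; returns the picture (480x640x3 uint8, blue, green, red); there is no depth.
- camera_model(name): a dict with "K" (3x3 intrinsics, pixels), "pose" (4x4, takes a point from camera to world coordinates); the wrist camera has in their place "T_tool_cam" (4x4, takes a point from camera to tool coordinates, whose origin is the TCP and whose axes are the flange's). Camera axes: x right, y down, z forward; pixel columns grow to the right and rows downward; lengths in m; the calibration is good to about 2 mm. A picture is of the moment at which its call begins: read the wrist's pose just before it. camera_model takes no time and is no camera call.
- ticket.job_done(): hands the job in; it is judged then, once.
The state is a dict: "time": time; "q": joint angles; "qd": joint speeds; "joint_efforts": joint torques, N m; "ee_pos": TCP position; "tcp_rot": TCP orientation; "wrist_force": force on the tool from outside, world axes, zero at the start; "torque": the same for the moment, N m; "opening": finger opening in m; "grasp_force": force on a finger pad.
Only numpy, scipy, OpenCV 4.12 (cv2) and the standard library are available. Lean on these libraries where they do the work, as an engineer would, in place of code of your own. Each camera call takes 0.05 s, during which the arm holds its last target. There are 200 camera calls.

TASK

Get ready to drive home the pipe clip's screw that still stands proud: draw the screwdriver out of its leaning stand, turn it upright with the blade pointing straight down, and finish while still holding it in the gripper, at rest, with the blade's tip about 3 cm above the middle of the proud screw's head and touching nothing else. Leave the file in its stand and do not disturb the tape spool, the brass nipple or the tape measure.

Things in the scene. Friction and masses are not known exactly. Their poses are not given: they have to be found in the camera images.
- driver_handle (a point): Middle of the handle of the only screwdriver (209 mm, about 90 g), on its axis. Round handle 104 mm long, 28 mm across; bare shaft 6 mm thick, 100 mm long. Its y axis runs from blade to handle end: the handle spans 52 mm either side of this point, the tip lies 151 mm along -y. At the start it leans about 0.6 rad in its stand, handle up and towards the robot, all of the handle free to grip.
- driver_tip (a point): Tip of the screwdriver's blade, on its axis (axes as driver_handle), 151 mm from the handle's middle. At the start it is below the stand's block.
- driver_stand: Screwdriver's wooden stand, fixed. Base 140 x 84 x 12 mm (x -40 to +100 mm); on it a drilled block 50 x 50 x 85 mm leaning 0.6 rad to its -x (roughly towards the robot), highest edge 129 mm up. Origin on the counter straight below the hole's mouth, which is 115 mm up. The 9 mm hole rises along (-0.565, 0, 0.825); the shaft is clear once drawn 100 mm along that line. z up.
- file_stand: Wooden stand of the file, fixed, of the same shape and size but with an oblong hole (20 x 9 mm). Stands and clip board change places between starts.
- file_center (a point): Middle of the flat file, 162 mm long, with a thinner wooden handle (72 mm long, 22 mm across); it leans in its own stand like the screwdriver. Its handle end is about 175 mm above the counter. To be left alone.
- clip_board: Wooden offcut, fixed, 100 (x) x 130 (y) x 18 mm, origin at the centre of its underside, any yaw. A 22 mm copper pipe, 140 mm long, lies along its x axis over the middle under a steel saddle clip with two slotted screws, at y = +34 mm and -34 mm; the pipe's top is 40 mm (with the clip 42 mm) above the counter.
- screw (a point): Centre of the top of the proud screw's head, at x = 0, y = +34 mm of the clip board, 38 mm above the counter; head 16 mm across. The other screw, at y = -34 mm, is driven home (its head's top is 24 mm above the counter).
- spool: Tape spool, 53 mm across, 16 mm high, lying near the work; origin at the centre of its underside. Bystander.
- nipple: Brass pipe nipple, 25 x 34 x 29 mm; origin at the centre of its underside. Bystander.
- measure: Tape measure standing on edge, 38 x 90 x 65 mm high; origin at the centre of its underside. Bystander.
Not all that is in view belongs to the job. Leave any pink look-alike of the file_stand alone.

How it is judged (in metres and radians):
On the way:
1. the gripper has drawn the screwdriver out of the stand: its tip is above the mouth of the hole and it touches the stand no more (contact force between driver and the fingers above 1 N and z of driver_tip in the frame of driver_stand above 0.122 m and contact force between driver and driver_stand below 0.05 N), for 0.2 s.
At the end, for the whole second after the job is handed in: Gripper holds the screwdriver at rest, blade down, within 0.2 rad of vertical, tip 10 to 60 mm above the proud screw's head and within 20 mm of its centre horizontally, touching neither stand nor clip board; file, spool, nipple and tape measure within 30 mm of their starts (contact force between driver and the fingers above 1 N and contact force between driver and driver_stand below 0.05 N and contact force between driver and file_stand below 0.05 N and contact force between driver and clip_board below 0.05 N and angle between driver_tip's own y axis and vertical below 0.2 rad and horizontal distance between driver_tip and screw below 0.02 m and z of driver_tip in the frame of screw between 0.01 and 0.06 m and linear speed of driver below 0.03 m/s and angular speed of driver below 0.2 rad/s and distance of each of file_center, spool, nipple, measure from where it was at the start of the episode below 0.03 m); the arm keeps its last pose, push and grip.
It fails at once if the file or a bystander (spool, nipple, tape measure) is moved by more than 30 mm (distance of any of file_center, spool, nipple, measure from where it was at the start of the episode above 0.03 m).
It also fails if it takes over 40 s, if anything falls off the work surface, if the arm or the gripper's body presses on something with over 40 N, if the wrist force passes 120 N, or if a joint passes its speed limit or range.

## Working session

There is one attempt and no reset: what is moved stays moved. The work goes in short steps, Python scripts to look and compute and a tool call to move; the robot and the scene stay as the last step left them, time stands still between calls to the robot, and variables do not carry over. Pictures are saved under pics/ and viewed, at most 10 in all, crops included, and the job is handed in when it is done.

Besides the shell and the picture viewer there is one more tool, called after "Call:" as name(argument=value, ...) on one line, values as JSON. send_rows: Moves the arm, as the interface text tells. Its arguments: {"type":"object","properties":{"targets":{"type":"string"},"newtons":{"type":"number"}},"required":["targets"]}

```bash
ls; mkdir -p pics; python3 - <<'E'
from workcell import bot,camera,camera_model
import cv2,numpy as np
np.set_printoptions(precision=4,suppress=True)
print(bot.get_obs(),bot.hold_point_z)
for n in("side","top"):
    cv2.imwrite(f"pics/{n}0.png",camera(n)); m=camera_model(n); print(n,m)
print(camera_model("wrist"))
E
```

```text
pics
{'time': 0.0, 'q': array([-71.791 ,   5.0108,  10.0348,  95.0992,  -0.0001,  90.002 ]), 'qd': array([-0.0377,  0.0611, -0.0086, -0.0038,  0.01  , -0.0435]), 'joint_efforts': array([ -0.0043, -52.0399,  46.4793,   0.0164,  -0.0002,   0.    ]), 'ee_pos': array([ 0.1718, -0.5222,  0.2306]), 'tcp_rot': array([-179.9248,    0.0001,   18.207 ]), 'wrist_force': array([-0.1705, -0.415 , -0.7686]), 'torque': array([-0.0383, -0.0542, -0.006 ]), 'grasp_force': 0.0, 'opening': 0.08519741126008741} 0.0187
side {'K': array([[600.9834,   0.    , 319.71  ],
       [  0.    , 600.9834, 235.3201],
       [  0.    ,   0.    ,   1.    ]]), 'pose': array([[-0.8839, -0.417 ,  0.2116,  0.3798],
       [-0.4676,  0.787 , -0.4024,  0.3738],
       [ 0.0013, -0.4547, -0.8907,  1.0742],
       [ 0.    ,  0.    ,  0.    ,  1.    ]])}
top {'K': array([[461.7682,   0.    , 313.2417],
       [  0.    , 461.7682, 240.3256],
       [  0.    ,   0.    ,   1.    ]]), 'pose': array([[-0.011 , -0.9995,  0.0283,  0.5586],
       [-0.9999,  0.0106, -0.0128, -0.0595],
       [ 0.0125, -0.0284, -0.9995,  1.0839],
       [ 0.    ,  0.    ,  0.    ,  1.    ]])}
{'K': array([[346.3526,   0.    , 321.72  ],
       [  0.    , 346.3526, 238.4523],
       [  0.    ,   0.    ,   1.    ]]), 'T_tool_cam': array([[ 0.0002, -0.957 , -0.29  ,  0.0733],
       [ 1.    ,  0.0004, -0.0005, -0.0016],
       [ 0.0006, -0.29  ,  0.957 , -0.1428],
       [ 0.    ,  0.    ,  0.    ,  1.    ]])}
```

View pics/side0.png

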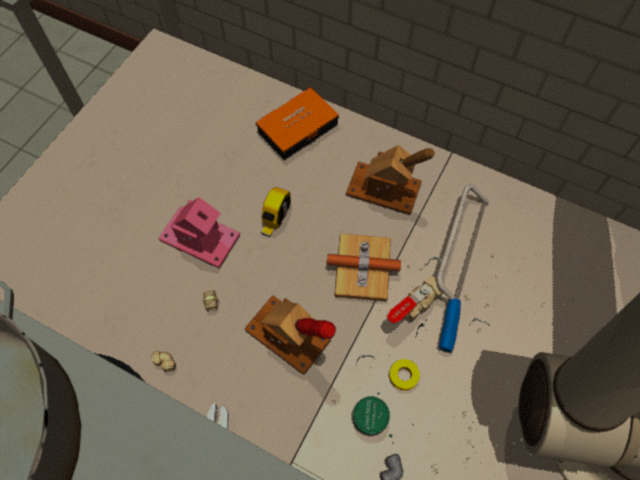

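View pics/top0.png

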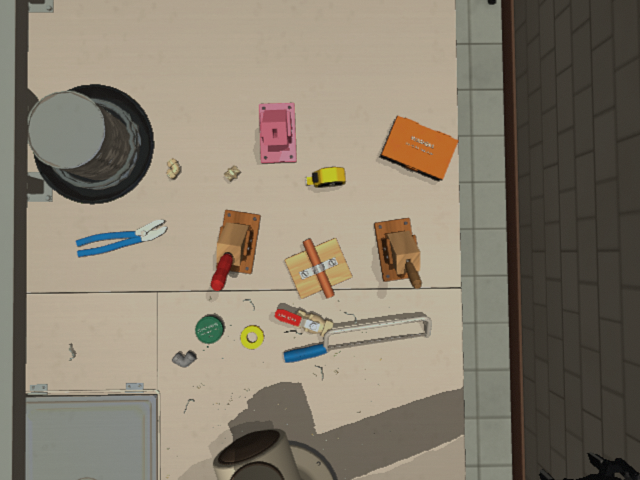

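The side view shows the red screwdriver handle at (316,327), the clip board at (363,265) and the file at (420,155). In the top view the driver is at (223,272), the board at (320,268) and the file at (410,270). I'll zoom in on the driver and the board.

```bash
python3 - <<'E'
import cv2,numpy as np
a=cv2.imread("pics/top0.png");b=cv2.imread("pics/side0.png")
A=cv2.resize(a[200:310,200:360],None,fx=5,fy=5,interpolation=cv2.INTER_CUBIC)
B=cv2.resize(b[225:375,235:415],None,fx=4,fy=4,interpolation=cv2.INTER_CUBIC)
cv2.imwrite("pics/topc.png",A);cv2.imwrite("pics/sidec.png",B)
E
```

```text
(no output)
```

View pics/topc.png

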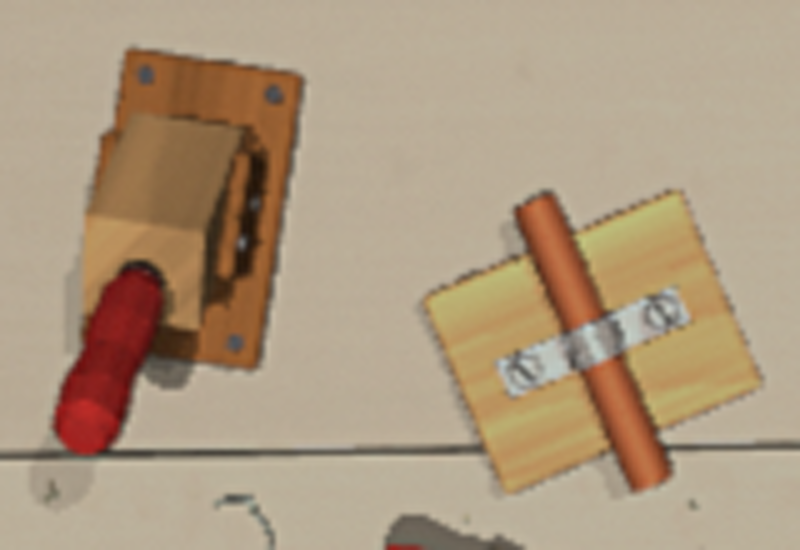

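View pics/sidec.png

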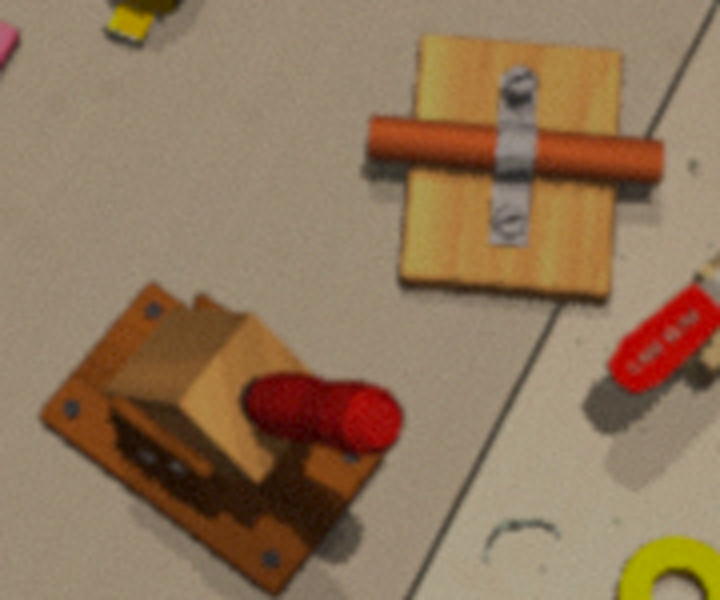

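The clip's screws are at (662,312) and (522,370) in the top crop. In the side crop the upper one, at (518,86), looks proud, and I'll check that by triangulating it. Next I'll fit the board, stand and handle poses from their corners.

```bash
cat > h.py <<'E'
import numpy as np,cv2
from scipy.optimize import least_squares
from scipy.spatial.transform import Rotation as R
np.set_printoptions(precision=4,suppress=True)
from workcell import bot,camera,camera_model
M={n:camera_model(n) for n in("top","side")}
def proj(n,P):
    m=M[n];T=np.linalg.inv(m["pose"]);c=np.atleast_2d(P)@T[:3,:3].T+T[:3,3]
    p=c@m["K"].T;return p[:,:2]/p[:,2:]
def tc(*p):return (np.array(p,float)+.5)/5-.5+[200,200]
def sc(*p):return (np.array(p,float)+.5)/4-.5+[235,225]
def rz(a):return R.from_euler('z',a).as_matrix()
def tri(a,b):
    f=lambda X:np.r_[(proj("top",X)-a).ravel(),(proj("side",X)-b).ravel()]
    r=least_squares(f,[.5,.1,.05]);return r.x,np.abs(r.fun).max()
def fit(P,at,bs,x0):
    """P top/side local pts"""
    f=lambda v:np.r_[(proj("top",P[0]@rz(v[2]).T+[v[0],v[1],0])-at).ravel(),(proj("side",P[1]@rz(v[2]).T+[v[0],v[1],0])-bs).ravel()]
    r=least_squares(f,x0,loss='soft_l1');print(r.x,np.abs(r.fun).max());return r.x
E
python3 - <<'E'
from h import *
for n,a,b in(("A",tc((662,312)),sc((518,86))),("B",tc((522,370)),sc((510,222))),("handle end",tc((88,425)),sc((370,416)))):print(n,tri(a,b))
# stand
P=np.array([[.1,.042,.012],[.1,-.042,.012],[-.04,-.042,.012],[-.04,.042,.012]])
s=fit((P[:3],P),tc((126,48),(302,74),(258,370)),sc((42,414),(153,283),(383,458),(277,590)),[.55,.12,0])
# board, proud screw on right => local +y to right
B=np.array([[.05,.065,.018],[.05,-.065,.018],[-.05,-.065,.018],[-.05,.065,.018]])
q=tc((762,382),(425,298),(680,190),(508,490))  # right-low, left, top-right, bottom
# local order with +y towards -Y(world), x towards near robot
loc=np.array([[.05,.065,.018],[-.05,-.065,.018],[-.05,.065,.018],[.05,-.065,.018]])
b=fit((loc,loc),q,sc((620,50),(402,280),(422,37),(608,291)),[.5,-.05,2.8])
print("screw",rz(b[2])@[0,.034,.038]+[b[0],b[1],0],"other",rz(b[2])@[0,-.034,.024]+[b[0],b[1],0])
m=rz(s[2])@[0,0,.115]+[s[0],s[1],0];d=rz(s[2])@[-.565,0,.825]
print("mouth",m,"axis",d,"handle centre",m+d*.054, "handle end at",m+d*.106)
E
```

```text
A (array([ 0.5394, -0.1145,  0.0369]), np.float64(0.34070714137453706))
B (array([ 0.5129, -0.0511,  0.0319]), np.float64(0.020315927945091516))
handle end (array([0.5025, 0.1135, 0.2008]), np.float64(0.6743445398780636))
[ 0.5593  0.1053 -0.1663] 3.136647839582679
[ 0.5266 -0.085   3.5401] 1.8163019815490884
screw [ 0.5398 -0.1163  0.038 ] other [ 0.5134 -0.0537  0.024 ]
mouth [0.5593 0.1053 0.115 ] axis [-0.5572  0.0935  0.825 ] handle centre [0.5293 0.1104 0.1595] handle end at [0.5003 0.1153 0.2024]
```

Screw A triangulates to z 0.037 and B to 0.032, so which one is proud needs a closer look. I'll hover above the board with the wrist camera, at the grasp yaw.

```bash
cat >> h.py <<'E'
def go(p,yaw):
    """shift (mm, tool axes) and tool-z turn (deg) from present pose to TCP p, yaw (tool down)"""
    o=bot.get_obs();Rt=R.from_euler('xyz',o["tcp_rot"],degrees=True)
    t=-(yaw-o["tcp_rot"][2]);t=(t+180)%360-180
    print("t",o["time"],"shift mm",Rt.inv().apply(np.array(p)-o["ee_pos"])*1000,"turn",t)
E
python3 - <<'E'
from h import *
go([.172,-.522,.31],18.2);go([.50,0,.32],-9.5)
E
```

```text
t 0.1 shift mm [  0.2774  -0.2949 -79.3296] turn 0.00731580703049417
t 0.1 shift mm [ 474.9571 -393.6851  -88.8873] turn 27.70731580703051
```

Call:
send_rows(targets="0 0 -60 0 0; 0 0 -89 0 0; 475 -394 -89 27.7 0; 475 -394 -89 27.7 0; 475 -394 -89 27.7 0; 475 -394 -89 27.7 0; 475 -394 -89 27.7 0; 475 -394 -89 27.7 0; 475 -394 -89 27.7 0; 475 -394 -89 27.7 0; 475 -394 -89 27.7 0; 475 -394 -89 27.7 0; 475 -394 -89 27.7 0; 475 -394 -89 27.7 0; 475 -394 -89 27.7 0; 475 -394 -89 27.7 0")

```text
time: 2.1
ee_pos: [0.4948, -0.0437, 0.3207]
tcp_rot: [-178.1, 0.0, -6.1]
wrist_force: [0.6, -0.3, -0.2]
opening: 0.0854
grasp_force: 0.0
```

```bash
python3 - <<'E'
from h import *
o=bot.get_obs();print(o["ee_pos"],o["tcp_rot"],o["time"],o["q"])
cv2.imwrite("pics/w1.png",camera("wrist"))
E
```

```text
[ 0.4948 -0.0437  0.3207] [-178.1307    0.02     -6.0676] 2.1 [ -6.1238   0.7215  15.7947 105.095    1.8693 179.9437]
```

View pics/w1.png

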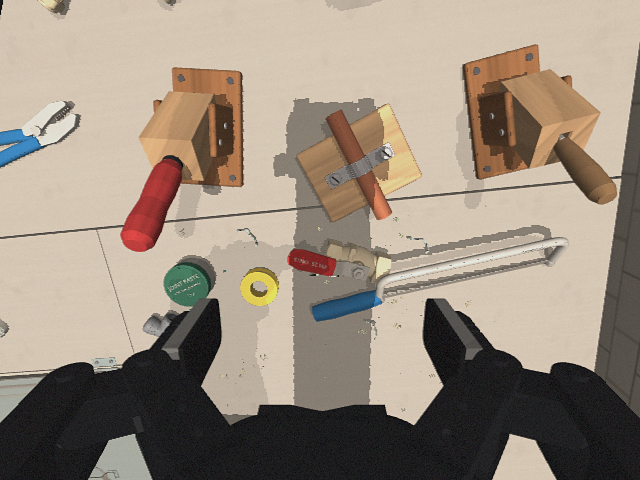

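The wrist view shows the driver handle running from (139,240) to (173,160), and the screws at (388,152) and (334,180). Joint 6 is at its limit, so I'll use the yaw turned by half a turn. Next I'll triangulate the screws with this third view.

```bash
cat >> h.py <<'E'
def wpose(o):
    T=np.eye(4);T[:3,:3]=R.from_euler('xyz',o["tcp_rot"],degrees=True).as_matrix();T[:3,3]=o["ee_pos"]
    return T@camera_model("wrist")["T_tool_cam"]
E
python3 - <<'E'
from h import *
o=dict(ee_pos=np.array([.4948,-.0437,.3207]),tcp_rot=[-178.1307,.02,-6.0676])
M["w1"]=dict(K=camera_model("wrist")["K"],pose=wpose(o))
def tri3(**k):
    f=lambda X:np.concatenate([(proj(n,X)-p).ravel() for n,p in k.items()])
    r=least_squares(f,[.5,0,.05]);print(r.x,r.fun)
tri3(top=tc((662,312)),side=sc((518,86)),w1=(388,152))
tri3(top=tc((522,370)),side=sc((510,222)),w1=(334,180))
tri3(top=tc((88,425)),side=sc((370,416)),w1=(139,240))
for z in(.024,.038):
  print("w1 A",proj("w1",[.5398,-.1163,z]),"B",proj("w1",[.5134,-.0537,z]))
# handle axis check
m=np.array([.5593,.1053,.115]);d=np.array([-.5572,.0935,.825])
for n in("top","side","w1"):print(n,proj(n,[m,m+d*.054,m+d*.106]), tc((143,270)),sc((255,400)))
w=cv2.imread("pics/w1.png");cv2.imwrite("pics/w1c.png",np.hstack([cv2.resize(w[130:205,300:420],(480,300),interpolation=2),cv2.resize(w[60:260,120:260],(210,300),interpolation=2)]))
E
```

```text
[ 0.5391 -0.1164  0.035 ] [ 0.6277 -0.2259  0.8139 -0.2329 -0.6885 -0.2379]
[ 0.5124 -0.0501  0.0349] [-0.4521  0.2809  0.1482 -0.0585  0.1493 -0.2348]
[0.5011 0.1122 0.1973] [ 0.7753 -0.0594  1.7853  0.4465 -0.6731 -0.8055]
w1 A [[385.8881 150.6901]] B [[336.9363 177.5391]]
w1 A [[387.5854 151.258 ]] B [[337.035  178.9432]]
top [[228.7387 253.971 ]
 [222.4823 269.1169]
 [215.845  285.1849]] [[228.2 253.6]] [[298.375 324.625]]
side [[299.042  325.4317]
 [313.3307 327.6242]
 [328.5234 329.9553]] [[228.2 253.6]] [[298.375 324.625]]
w1 [[174.5083 158.8366]
 [154.8833 196.9752]
 [131.5076 242.4026]] [[228.2 253.6]] [[298.375 324.625]]
```

View pics/w1c.png

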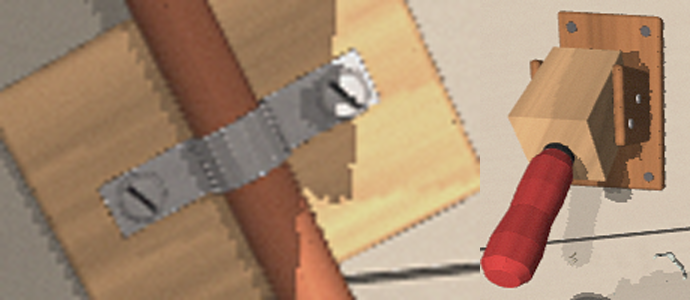

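The right-hand screw at (345,92) looks like the proud one, with shading round its shank. I'll turn to the half-turn yaw over the board and take one closer look to settle it.

```bash
python3 - <<'E'
from h import *
go([.52,-.085,.18],170.5)
E
```

```text
t 2.15 shift mm [ 29.3463  43.0308 139.3061] turn -176.5566787123157
```

Call:
send_rows(targets="5 5 20 -10 0; 10 10 40 -20 0; 15 20 60 -30 0; 20 30 80 -40 0; 29 43 100 -50 0; 29 43 120 -60 0; 29 43 139 -70 0; 29 43 139 -80 0; 29 43 139 -90 0; 29 43 139 -100 0; 29 43 139 -110 0; 29 43 139 -120 0; 29 43 139 -130 0; 29 43 139 -140 0; 29 43 139 -150 0; 29 43 139 -160 0; 29 43 139 -170 0; 29 43 139 -176.5 0; 29 43 139 -176.5 0")

```text
time: 4.53
ee_pos: [0.5199, -0.0846, 0.1801]
tcp_rot: [178.1, -0.2, 170.4]
wrist_force: [0.3, 0.2, -0.4]
opening: 0.0854
grasp_force: 0.0
```

```bash
python3 - <<'E'
from h import *
o=bot.get_obs();print(o["ee_pos"],o["tcp_rot"],o["time"],o["q"])
w=camera("wrist");cv2.imwrite("pics/w2.png",w)
M["w2"]=dict(K=camera_model("wrist")["K"],pose=wpose(o))
for z in(.024,.038):
  print("w2 A",proj("w2",[.5398,-.1163,z]),"B",proj("w2",[.5134,-.0537,z]))
E
```

```text
[ 0.5199 -0.0846  0.1801] [178.1366  -0.1517 170.4307] 4.525 [-10.2527   1.1869   0.4341  89.4211   1.8615  -0.6837]
w2 A [[283.9039 249.2487]] B [[347.7964 209.3894]]
w2 A [[282.7571 254.3738]] B [[349.5456 212.8387]]
```

View pics/w2.png

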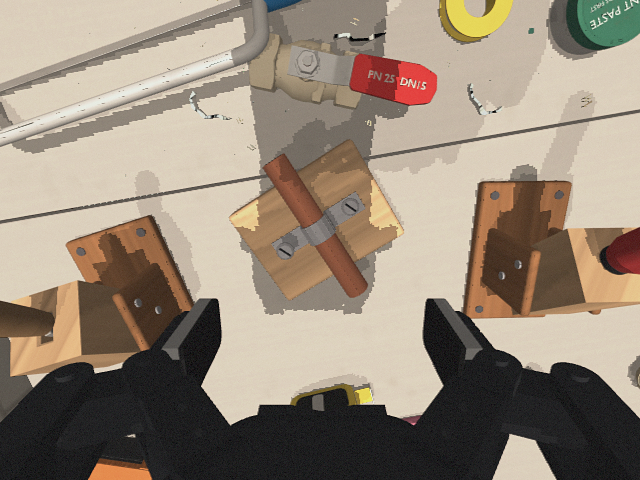

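The screws are at (285,250) for A and (351,206) for B. I'll zoom in on both.

```bash
python3 - <<'E'
from h import *
w=cv2.imread("pics/w2.png");cv2.imwrite("pics/w2c.png",cv2.resize(w[180:280,265:375],None,fx=6,fy=6,interpolation=cv2.INTER_CUBIC))
E
```

```text
(no output)
```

View pics/w2c.png

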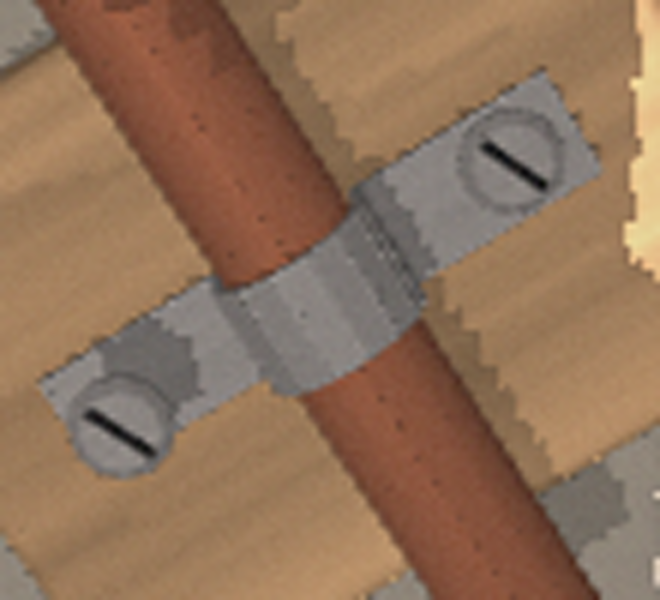

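A, the left screw with the cast shadow, is the proud one. Its head centre is at (284.6,250.8), and B is at (350.1,206.6). Next I'll refine the screw position and compute the grasp.

```bash
python3 - <<'E'
from h import *
K=camera_model("wrist")["K"]
M["w1"]=dict(K=K,pose=wpose(dict(ee_pos=[.4948,-.0437,.3207],tcp_rot=[-178.1307,.02,-6.0676])))
M["w2"]=dict(K=K,pose=wpose(dict(ee_pos=[.5199,-.0846,.1801],tcp_rot=[178.1366,-.1517,170.4307])))
for nm,z,k in(("A",.038,dict(top=tc((662,312)),side=sc((518,86)),w1=(388,152),w2=(284.6,250.8))),("B",.024,dict(top=tc((522,370)),side=sc((510,222)),w1=(334,180),w2=(350.1,206.6)))):
    f=lambda X:np.concatenate([(proj(n,np.r_[X,z])-p).ravel() for n,p in k.items()])
    r=least_squares(f,[.5,0]);print(nm,r.x,r.fun)
    for n,p in k.items():print(n,least_squares(lambda X:(proj(n,np.r_[X,z])-p).ravel(),[.5,0]).x)
m=np.array([.5593,.1053,.115]);d=np.array([-.5572,.0935,.825])
print(proj("w2",[m]))
g=m+d*.068; print("grasp",g)
go([g[0],g[1],.29],170.5); go(g-[0,0,.0187-.003],170.5)
E
```

```text
A [ 0.5387 -0.1159] [ 0.4749 -0.0534  0.9586 -0.6333 -3.2982  2.3058 -1.6346  2.3282]
top [ 0.5386 -0.1148]
side [ 0.5398 -0.1138]
w1 [ 0.541  -0.1199]
w2 [ 0.5369 -0.1141]
B [ 0.5121 -0.052 ] [ 0.429   0.177   0.3503  1.4089 -0.652   0.6245 -0.6353  1.0171]
top [ 0.5125 -0.051 ]
side [ 0.514  -0.0543]
w1 [ 0.5128 -0.0529]
w2 [ 0.5113 -0.0513]
[[609.4615 264.2127]]
grasp [0.5214 0.1117 0.1711]
t 4.575 shift mm [  31.7656  197.1956 -103.4637] turn -0.16457537660173216
t 4.575 shift mm [ 31.3935 192.8168  31.0646] turn -0.16457537660173216
```

Call:
send_rows(targets="0 0 -55 0 0; 0 0 -104 0 0; 16 60 -104 0 0; 32 120 -104 0 0; 32 180 -104 0 0; 32 197 -104 0 0; 32 196 -60 0 0; 32 195 -15 0 0; 32 193 15 0 0; 32 193 34 0 0; 32 193 34 0 0; 32 193 34 0 0")

```text
time: 6.08
ee_pos: [0.521, 0.1123, 0.1538]
tcp_rot: [178.1, -0.1, 170.5]
wrist_force: [0.2, -0.8, -0.1]
opening: 0.0853
grasp_force: 0.0
```

```bash
python3 - <<'E'
from h import *
o=bot.get_obs();print(o["ee_pos"],o["tcp_rot"],o["wrist_force"])
cv2.imwrite("pics/w3.png",camera("wrist"))
E
```

```text
[0.521  0.1123 0.1538] [178.0951  -0.0707 170.4723] [ 0.2012 -0.7752 -0.1016]
```

View pics/w3.png

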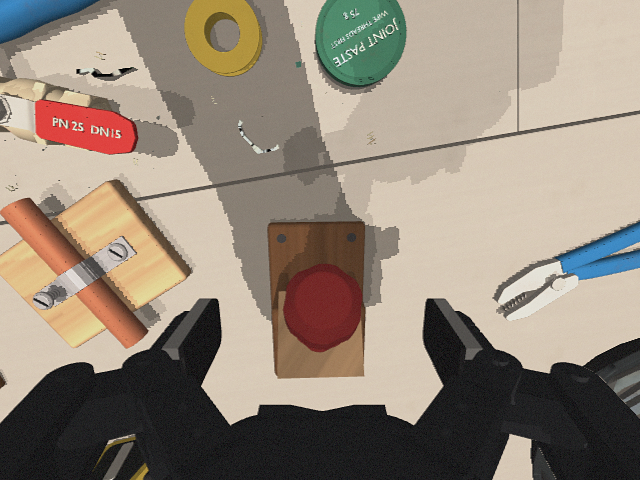

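The handle, at (323,307), is centred between the fingers and aligned. I'll close on it.

Call:
send_rows(targets="0 0 0 0 255; 0 0 0 0 255; 0 0 0 0 255; 0 0 0 0 255; 0 0 0 0 255; 0 0 0 0 255; 0 0 0 0 255; 0 0 0 0 255", newtons=40)

```text
time: 7.12
ee_pos: [0.5204, 0.1122, 0.1524]
tcp_rot: [178.1, -0.2, 170.5]
wrist_force: [0.5, -2.2, 1.2]
opening: 0.0256
grasp_force: 40.7
```

```bash
python3 - <<'E'
from h import *
o=bot.get_obs();d=np.array([-.5572,.0935,.825])
for L in(.05,.115):go(o["ee_pos"]+d*L,o["tcp_rot"][2])
E
```

```text
t 7.125 shift mm [ 28.3647   1.3529 -41.1487] turn 0.0
t 7.125 shift mm [ 65.2388   3.1117 -94.6419] turn 0.0
```

Call:
send_rows(targets="7 0.3 -10 0 255; 14 0.7 -20.5 0 255; 21 1 -31 0 255; 28.4 1.4 -41 0 255; 36 1.7 -52 0 255; 43 2 -62.5 0 255; 50 2.4 -72.5 0 255; 57 2.7 -83 0 255; 65 3.1 -94.5 0 255; 65 3.1 -94.5 0 255; 65 3.1 -94.5 0 255; 65 3.1 -110 0 255; 65 3.1 -110 0 255")

```text
time: 8.75
ee_pos: [0.457, 0.1225, 0.2639]
tcp_rot: [178.1, -0.1, 170.5]
wrist_force: [0.3, -0.4, -1.5]
opening: 0.0258
grasp_force: 40.2
```

```bash
python3 - <<'E'
from h import *
o=bot.get_obs();print(o)
a=camera("side");b=camera("top")
cv2.imwrite("pics/s4.png",np.hstack([cv2.resize(a[240:390,240:400],(400,375),interpolation=2),cv2.resize(b[190:340,160:320],(400,375),interpolation=2)]))
E
```

```text
{'time': 8.75, 'q': array([13.9328, -5.3649,  3.4056, 98.0848,  1.7845, 23.4416]), 'qd': array([ 0.1151,  0.101 , -1.547 , -1.1606,  0.133 ,  0.1851]), 'joint_efforts': array([  0.0105, -40.4843,  46.823 ,   0.228 ,   0.1056,  -0.0092]), 'ee_pos': array([0.457 , 0.1225, 0.2639]), 'tcp_rot': array([178.0901,  -0.0807, 170.5032]), 'wrist_force': array([ 0.3034, -0.4294, -1.5096]), 'torque': array([-0.0166,  0.0421, -0.0086]), 'grasp_force': 40.167746061924845, 'opening': 0.025799704555248788}
```

View pics/s4.png

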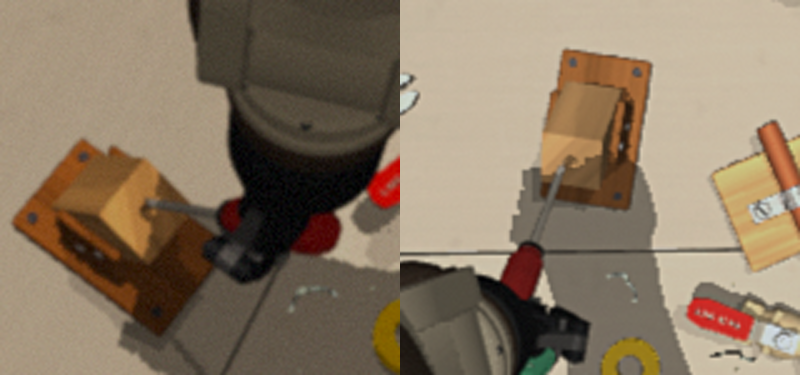

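The driver is drawn out and still leaning, with its tip near (147,208) in the left crop and (570,163) in the right crop. That was my tenth viewed picture, so from here I measure by code. First I'll triangulate the tip.

```bash
python3 - <<'E'
from h import *
a=np.array([160+170.5*.4-.5,190+163.5*.4-.5]);b=np.array([240+147.5*.4-.5,240+208.5*.4-.5])
t,e=tri(a,b);print(t,e)
g=np.array([.457,.1225,.2639+.0217]);v=g-t;print(v,np.linalg.norm(v),np.degrees(np.arccos(v[2]/np.linalg.norm(v))))
E
```

```text
[0.5587 0.1056 0.1292] 0.6226168696265404
[-0.1017  0.0169  0.1564] 0.18731182286000375 33.391218195773035
```

```bash
python3 - <<'E'
from h import *
def T(s,z):return [.5593+.9862*s,.1053-.1655*s,z]
cv2.imwrite("pics/wa.png",camera("wrist"))
for p in((-.104,.305),(-.16,.305),(-.16,.193)):go(T(*p),170.5)
E
```

```text
t 8.9 shift mm [  0.0487   1.4645 -42.5208] turn 0.005418507923678817
t 8.9 shift mm [ 56.0478   1.49   -42.3477] turn 0.005418507923678817
t 8.9 shift mm [55.7034 -2.1535 69.5925] turn 0.005418507923678817
```

Call:
send_rows(targets="0 0 -20 0 255; 0 1 -42 0 255; 0 1 -42 0 255; 0 1 -42 0 255; 0 1 -42 0 255; 28 1 -42 0 255; 56 1 -42 0 255; 56 0 -10 0 255; 56 -1 20 0 255; 56 -2 50 0 255; 56 -2 69.5 0 255; 56 -2 69.5 0 255; 56 -2 69.5 0 255", newtons=20)

```text
time: 10.52
ee_pos: [0.4012, 0.132, 0.1938]
tcp_rot: [178.1, -0.1, 170.5]
wrist_force: [-0.1, 0.8, 0.0]
opening: 0.0256
grasp_force: 40.1
```

```bash
python3 - <<'E'
from h import *
def T(s,z):return [.5593+.9862*s,.1053-.1655*s,z]
a=camera("wrist");cv2.imwrite("pics/wb.png",a)
# red handle-cap blob in the wrist picture; before and now
for n in("w3","wa","wb"):
    h=cv2.cvtColor(cv2.imread(f"pics/{n}.png"),cv2.COLOR_BGR2HSV)
    m=cv2.inRange(h,(0,150,50),(6,255,255))|cv2.inRange(h,(172,150,50),(180,255,255))
    m[:, :225]=0;m[:,420:]=0;m[:180]=0
    k,l,st,c=cv2.connectedComponentsWithStats(m);i=1+np.argmax(st[1:,4]);print(n,st[i],c[i])
for p in((-.1,.193),(-.024,.193)):go(T(*p),170.5)
E
```

```text
w3 [ 284  264   78   88 5264] [322.4126 306.3537]
wa [ 283  266   80   88 5296] [322.4111 308.7998]
wb [ 283  266   80   89 5287] [322.4625 309.1135]
t 10.575 shift mm [-60.142   -0.3452   0.9546] turn 0.00801489783000875
t 10.575 shift mm [-136.1411   -0.3858    0.803 ] turn 0.00801489783000875
```

The cap hasn't moved in the wrist view, so nothing slipped. Now I'll push the shaft against the block's near edge to pivot the driver upright.

Call:
send_rows(targets="-30 0 0 0 250; -50 0 0 0 250; -58 0 0 0 250; -64 0 0 0 250; -70 0 0 0 250; -76 0 0 0 250; -82 0 0 0 250; -88 0 0 0 250; -88 0 0 0 250", newtons=20)

```text
time: 11.7
ee_pos: [0.4884, 0.1174, 0.1927]
tcp_rot: [178.1, -0.2, 170.5]
wrist_force: [-0.8, 0.5, -3.6]
opening: 0.0257
grasp_force: 35.8
```

```bash
cat >> h.py <<'E'
def cap(a):
    h=cv2.cvtColor(a,cv2.COLOR_BGR2HSV)
    m=cv2.inRange(h,(0,150,30),(6,255,255))|cv2.inRange(h,(172,150,30),(180,255,255))
    m[:, :225]=0;m[:,420:]=0;m[:180]=0
    k,l,st,c=cv2.connectedComponentsWithStats(m);i=1+np.argmax(st[1:,4]);print(st[i],c[i])
def T(s,z):return [.5593+.9862*s,.1053-.1655*s,z]
E
python3 - <<'E'
from h import *
a=camera("wrist");cv2.imwrite("pics/wc.png",a);cap(a)
o=bot.get_obs();print(o["ee_pos"],o["wrist_force"],o["torque"],o["grasp_force"])
go(T(-.024,.193),170.5)
E
```

```text
[ 282  277   80   85 5242] [322.1087 319.3997]
[0.4882 0.1174 0.1927] [-0.3537 -0.5641 -1.4141] [0.0102 0.4315 0.0207] 35.792552114353384
t 11.75 shift mm [-48.1131  -0.196   -0.4043] turn -0.0014194808584022667
```

It is rotating, with the cap at 319 now against 309 before. I'll continue to vertical.

Call:
send_rows(targets="-7 0 0 0 250; -14 0 0 0 250; -21 0 0 0 250; -28 0 0 0 250; -35 0 0 0 250; -42 0 0 0 250; -50 0 0 0 250; -50 0 0 0 250; -50 0 0 0 250")

```text
time: 12.88
ee_pos: [0.5375, 0.1092, 0.1927]
tcp_rot: [178.1, -0.1, 170.5]
wrist_force: [-0.4, -0.9, -2.2]
opening: 0.0257
grasp_force: 35.8
```

```bash
python3 - <<'E'
from h import *
a=camera("wrist");cv2.imwrite("pics/wd.png",a);cap(a)
o=bot.get_obs();print(o["ee_pos"],o["wrist_force"],o["torque"],o["grasp_force"],o["tcp_rot"])
K=camera_model("wrist")["K"];C=np.linalg.inv(camera_model("wrist")["T_tool_cam"])
for p in([0,0,-.0187],[0,0,-.04],[0,0,-.055],[0,0,.145],[0,0,.168]):
    c=C[:3,:3]@p+C[:3,3];print(p,(K@c/c[2])[:2])
E
```

```text
[ 282  243   81  136 8194] [322.2663 316.5024]
[0.5374 0.1092 0.1928] [-1.3597  0.7175 -0.8322] [0.0289 0.1834 0.0562] 35.82596947453567 [178.1368  -0.1374 170.5028]
[0, 0, -0.0187] [318.8081 327.3536]
[0, 0, -0.04] [318.365  360.2658]
[0, 0, -0.055] [317.9506 391.0458]
[0, 0, 0.145] [320.1857 225.035 ]
[0, 0, 0.168] [320.271  218.7029]
```

The red handle now spans rows 243–379, so it is upright. I'll back away from the block, lift, and carry it to above the screw.

```bash
python3 - <<'E'
from h import *
go(T(-.065,.193),170.5);go(T(-.065,.3),170.5);go([.5385,-.115,.3],170.5)
E
```

```text
t 12.925 shift mm [42.7845 -0.1789 -0.0817] turn 0.0028032657743324307
t 12.925 shift mm [  43.0411    3.3    -107.0248] turn 0.0028032657743324307
t 12.925 shift mm [ -37.7925 -217.3225 -114.3957] turn 0.0028032657743324307
```

Call:
send_rows(targets="15 0 0 0 250; 30 0 0 0 250; 43 0 0 0 250; 43 2 -50 0 250; 43 3 -107 0 250; 43 3 -107 0 250; 43 3 -107 0 250")

```text
time: 13.8
ee_pos: [0.4947, 0.1159, 0.2997]
tcp_rot: [178.1, -0.2, 170.5]
wrist_force: [0.6, 0.4, -1.6]
opening: 0.0259
grasp_force: 35.9
```

```bash
python3 - <<'E'
from h import *
a=camera("wrist");cv2.imwrite("pics/we.png",a);cap(a);print(bot.get_obs()["torque"])
go([.5385,-.115,.3],170.5)
E
```

```text
[ 282  244   81  135 8183] [322.259  316.5692]
[ 0.0091  0.0073 -0.0368]
t 13.85 shift mm [ -81.4107 -220.3065   -8.4806] turn 0.020622270487564265
```

Call:
send_rows(targets="-10 -50 -8 0 250; -30 -100 -8 0 250; -55 -150 -8 0 250; -75 -190 -8 0 250; -81 -210 -8 0 250; -81 -220 -8 0 250; -81 -220 -8 0 250; -81 -220 -8 0 250")

```text
time: 14.85
ee_pos: [0.5385, -0.1136, 0.3009]
tcp_rot: [178.1, -0.1, 170.6]
wrist_force: [0.2, 0.5, 0.3]
opening: 0.0258
grasp_force: 35.9
```

```bash
python3 - <<'E'
from h import *
o=bot.get_obs();print(o["ee_pos"],o["tcp_rot"])
a=camera("wrist");cv2.imwrite("pics/wf.png",a);cap(a)
A=[cv2.GaussianBlur(cv2.imread(f"pics/{n}.png"),(3,3),0).astype(int) for n in("wd","we","wf")]
s=np.max([np.abs(A[i]-A[j]).sum(2) for i,j in((0,1),(1,2),(0,2))],0)
h=cv2.cvtColor(a,cv2.COLOR_BGR2HSV)
for r in range(196,262,4):   # static, non-background columns near the shaft
    c=np.where(s[r,290:355]<30)[0]+290;print(r,c.tolist(),h[r,c].tolist()[:2])
for r in range(262,392,16):
    m=cv2.inRange(h[r:r+1],(0,150,30),(6,255,255))|cv2.inRange(h[r:r+1],(172,150,30),(180,255,255));c=np.where(m[0,225:420])[0]+225;print("red",r,c[[0,-1]] if len(c) else None)
E
```

```text
[ 0.5385 -0.1136  0.3009] [178.1193  -0.1463 170.5739]
[ 282  244   81  135 8176] [322.2208 316.6477]
196 [] []
200 [] []
204 [] []
208 [] []
212 [] []
216 [] []
220 [] []
224 [322] [[7, 23, 102]]
228 [320, 321, 322, 323, 324] [[21, 26, 98], [14, 27, 104]]
232 [320, 321, 322, 323, 324] [[14, 28, 100], [11, 28, 101]]
236 [320, 321, 322, 323, 324] [[26, 18, 98], [18, 25, 101]]
240 [320, 321, 322, 323, 324, 325] [[12, 25, 101], [18, 26, 100]]
244 [319, 320, 321, 322, 323, 324, 325, 326] [[0, 167, 96], [179, 171, 100]]
248 [311, 312, 313, 314, 315, 316, 317, 318, 319, 320, 321, 322, 323, 324, 325, 326, 327, 328, 329, 330, 331, 332] [[0, 172, 95], [0, 175, 93]]
252 [305, 306, 307, 308, 309, 310, 311, 312, 313, 314, 315, 316, 317, 318, 319, 320, 321, 322, 323, 324, 325, 326, 327, 328, 329, 330, 331, 332, 333, 334, 335, 336, 337, 338, 339] [[0, 165, 93], [2, 158, 95]]
256 [301, 302, 303, 304, 305, 306, 307, 308, 309, 310, 311, 312, 313, 314, 315, 316, 317, 318, 319, 320, 321, 322, 323, 324, 325, 326, 327, 328, 329, 330, 331, 332, 333, 334, 335, 336, 337, 338, 339, 340, 341, 342] [[1, 160, 91], [0, 175, 92]]
260 [300, 301, 302, 303, 304, 305, 306, 307, 308, 309, 310, 311, 312, 313, 314, 315, 316, 317, 318, 319, 320, 321, 322, 323, 324, 325, 326, 327, 328, 329, 330, 331, 332, 333, 334, 335, 336, 337, 338, 339, 340, 341, 342, 343, 344] [[0, 172, 89], [1, 161, 92]]
red 262 [299 345]
red 278 [297 349]
red 294 [291 353]
red 310 [285 359]
red 326 [283 361]
red 342 [283 361]
red 358 [285 359]
red 374 [306 338]
red 390 None
```

The shaft is found at column 322 with its tip at row 223, so the driver is within about 2° of the tool axis. Next I'll compute the final pose.

```bash
python3 - <<'E'
from h import *
o=bot.get_obs();Rt=R.from_euler('xyz',o["tcp_rot"],degrees=True)
t=Rt.apply([.004,.0015,.165]);print(t);p=np.array([.5385,-.115,.067])-t;print(p);go(p,o["tcp_rot"][2])
E
```

```text
[-0.0032  0.0075 -0.1649]
[ 0.5417 -0.1225  0.2319]
t 14.9 shift mm [ -4.7743 -10.5723  68.7299] turn 0.0
```

Call:
send_rows(targets="-4.8 -10.5 0 0 250; -4.8 -10.5 20 0 250; -4.8 -10.5 40 0 250; -4.8 -10.5 55 0 250; -4.8 -10.5 65 0 250; -4.8 -10.5 68.5 0 250; -4.8 -10.5 68.5 0 250; -4.8 -10.5 68.5 0 250; -4.8 -10.5 68.5 0 250")

```text
time: 16.02
ee_pos: [0.542, -0.1236, 0.2322]
tcp_rot: [178.1, -0.1, 170.5]
wrist_force: [0.3, 0.1, -0.5]
opening: 0.0262
grasp_force: 35.9
```

```bash
python3 - <<'E'
from h import *
o=bot.get_obs();print(o["ee_pos"],o["tcp_rot"],o["wrist_force"],o["grasp_force"])
W=camera("wrist");S=camera("side");cv2.imwrite("pics/wg.png",W);cv2.imwrite("pics/sg.png",S);cap(W)
M["w"]=dict(K=camera_model("wrist")["K"],pose=wpose(o))
print("screw in wrist",proj("w",[.5385,-.115,.038]),"tip (322,223)")
for z in(.055,.07,.085):print(z,"side",proj("side",[.5385,-.115,z]))
# other things still where they were: masked difference against the first side picture
d=np.abs(S.astype(int)-cv2.imread("pics/side0.png")).sum(2)
for n,(r0,r1,c0,c1) in dict(measure=(185,237,258,295),file=(145,215,345,435)).items():print(n,(d[r0:r1,c0:c1]>90).mean())
# screw head detection: dark slot / grey head near the projection, rows
c=proj("w",[.5385,-.115,.038])[0].astype(int);h=cv2.cvtColor(W,cv2.COLOR_BGR2HSV)
for r in range(c[1]-14,c[1]+16,2):print(r,''.join('#' if v<60 else ('o' if q<40 else '.') for v,q in zip(h[r,c[0]-24:c[0]+24,2],h[r,c[0]-24:c[0]+24,1])))
E
```

```text
[ 0.542  -0.1236  0.2322] [178.1336  -0.1287 170.5095] [ 0.3422  0.1371 -0.5415] 35.93083671301429
[ 283  244   80  136 8201] [322.3096 316.6536]
screw in wrist [[321.9747 208.0619]] tip (322,223)
0.055 side [[365.6076 241.959 ]]
0.07 side [[366.1634 238.3936]]
0.085 side [[366.7326 234.7425]]
measure 0.0
file 0.24301587301587302
194 .........................ooooooooooooooooooooooo
196 ......................oooooooooooooooooooooooooo
198 ..................oooooooooooooooooooooooooooooo
200 ...............ooooooooooooooooooooooooooooooooo
202 ............oooooooooooooooooooooooooooooooo....
204 ..............oooooooo#ooooooooooooooooo........
206 ...............oooooooo###ooooooooooo...........
208 ................oooooooooo###ooooo..............
210 .................oooooooooooo##oo...............
212 ...................oooooooooooo.................
214 ....................oooo..o.....................
216 ................................................
218 ................................................
220 o...............................................
222 .oo.............................................
```

The screw's slot shows at (323,207) in the wrist view, against (322,208) predicted. The tip lines up with it, the wrist force is about zero and the grip holds 36 N, so I'm handing the job in.

```bash
python3 -c "
from workcell import ticket
print(ticket.job_done())"
```

```text
the job is handed in; nothing more can be done
None
```

I handed the job in at about 16 s: the screwdriver is held upright and at rest, blade down, with its tip an estimated 2–5 cm above the proud screw's head and within about 5 mm of its centre; nothing else was touched that I could detect, and no verdict came back.

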